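Level the stands and lay out a batten for sanding and oiling

ROBOT

A 6-joint arm with a two-finger parallel gripper is mounted at the origin on the work surface; the furniture and walls round the work are solid. World frame = base frame: x ahead of the robot, y to its left, z up, the work surface at z = 0. Lengths are in m, angles in degrees, forces in N, time in s.
With the tool pointing down it reaches from about 0.4 to 0.825 m from the base axis. Payload 7 kg.
Tool frame: the origin (TCP) lies midway between the tips of the shut fingers; the grasp point (between the pads) lies 19 mm behind it; z points along the fingers, y is the line along which they close (so a half turn about z gives the same grasp; the last joint's range is limited). The gripper opens to 88 mm and grips with 3 to 60 N. Pads are 19 mm wide; open, the fingers measure 130 mm over their backs; the gripper's body (78 mm by 193 mm) begins 47 mm behind the grasp point.
Start: joints at [90.705, 20.546, 0.682, 0, -70.136, -16.507], TCP at [0.184, 0.649, 0.227] pointing down, gripper open.
Joint ranges: [-176.03, 176.03], [-82.01, 121.73], [-58.28, 71.71], [-173.87, 95.51], [-174.79, -0.11], [-173.66, 173.66]. Speed limits (degrees/s): [136.94, 136.94, 172.46, 180, 180, 180].

INTERFACE

Orientations are given as a 3x3 rotation matrix whose columns are the frame's x, y, z axes.
In Python, from rig import robot gives the robot as it stands. Calls block until the motion is done:
- robot.goto(position, orientation): joint-space move of the TCP to a pose.
- robot.servo_line(position, ori=None, speed=0.15): straight line of the TCP; ori=None keeps the orientation; speed is the mean speed in m/s.
- robot.movej(angles): joint-space move.
- robot.move_gripper(opening): opening from 0.0 (shut) to 1.0 (fully open); the grip force is fixed at half the most; returns when the fingers have stopped.
- robot.dwell(seconds).
- robot.ik(position, orientation): joint angles nearest the present ones, or None.
- robot.grab_frame(name): name is "scene" or "top" or "wrist"; returns (picture, depth): 420x560x3 uint8, red, green, blue; 420x560 float32, m along the optical axis (not along the pixel's ray), 0 where there is no reading.
- robot.camera_info(name): a dict with "vfov" (degrees; the focal length in pixels is half the picture's height over the tangent of half this angle, whatever the lens; pixels are square), "cx", "cy" (the principal point, pixels), "k1" (the pictures are not rectified: a ray, as slopes to the right and down, at radius r is drawn at 1 + k1 r^2 times it, then the intrinsics apply), "view" (4x4, takes a point from world to camera coordinates); the wrist camera has in their place "T_tool_cam" (4x4, takes a point from camera to tool coordinates, whose origin is the TCP and whose axes are the flange's). Camera axes: x right, y down, z forward; pixel columns grow to the right and rows downward; lengths in m; the calibration is good to about 2 mm. A picture is of the moment at which its call begins: read the wrist's pose just before it. camera_info takes no time and is no camera call.
A pose or a line that the arm cannot do raises robot.Unreachable and nothing moves.
- robot.job_done(): hands the job in; it is judged then, once.
Readings, each from a call of its own:
- robot.read_t(): time.
- robot.read_qpos(): joint angles.
- robot.read_qvel(): joint speeds.
- robot.read_effort(): joint torques, N m.
- robot.read_position(): TCP position.
- robot.read_tcp_rot(): TCP orientation.
- robot.read_force(): force on the tool from outside, world axes, zero at the start.
- robot.read_ft_torque(): the same for the moment, N m.
- robot.read_grip_width(): opening from 0.0 (shut) to 1.0 (fully open).
- robot.read_finger_force(): force on a finger pad.
Only numpy, scipy, OpenCV 4.12 (cv2) and the standard library are available. Lean on these libraries where they do the work, as an engineer would, in place of code of your own. Each camera call takes 0.05 s, during which the arm holds its last target. There are 200 camera calls.

TASK

Set the batten up for sanding and oiling: pull the bottom packing plate out of the plate magazine by its tongue, leaving the other two plates to drop and stay in there, and lay it flat and centred on the lower of the two stands so that both are equally high; set the drip dish upright on the bench midway between the two stands. Then lay the batten flat and level across both stands, in line with them, its middle midway between them over the dish. Last, lay the sanding block flat on the batten, lengthways along it and centred on the same midpoint.

Things in the scene. Friction and masses are not known exactly. Their poses are not given: they have to be found in the camera images.
- magazine: Grey open-topped plate chute, fixed; 64 x 63 x 68 mm, foot lugs 5 mm high to y = +-48 mm. Origin: centre of underside, z up, front faces -x (front face x = -32 mm). Inner floor 20 mm up, well 54 x 53 mm. Holds three stacked plates 50 x 50 x 14 mm. Front is open from the floor to 37 mm up: only the bottom plate slides out, straight along -x by 60 mm or more, with little force; the others drop 14 mm.
- packing_plate: Bottom plate in the magazine, aluminium, 90 g, 50 x 50 x 14 mm, with a tongue 20 mm wide, 14 mm thick along its -x, from 25 to 76 mm from centre. Origin: centre of the square part's underside, z up. Starts on the magazine floor (20 mm above the bench), same axes as the magazine, the tongue standing out in front by 44 mm, free space below. Grip across the tongue (along its y).
- top_plate: Top plate in the magazine, aluminium, 50 x 50 x 14 mm, no tongue; origin: centre of underside, z up; a like plate lies between it and the packing plate. Both stay in the magazine. Its underside is 48 mm above the bench at the start, 34 mm once the packing plate is out.
- tall_stand: Taller of two round dark steel stands, fixed: 64 mm high, flat top 50 mm across, foot 56 mm. Origin: centre of underside, z up. The stands' centres are always 150 mm apart, along the tall stand's own x axis (to + or - x); which is nearer the robot varies.
- low_stand: Lower of the two round dark steel stands, fixed: 50 mm high (one plate thickness less), flat top 64 mm across, foot 70 mm. Origin: centre of underside, z up.
- drip_dish: Round open steel dish, 56 mm across, 28 mm high, straight 3 mm wall, 120 g. Origin: centre of its underside; z up. Can be gripped across the outside.
- batten: Pale wooden batten, 200 x 40 x 22 mm (its x, y, z), 140 g, lying on the bench. Origin: centre of its underside; z up, long axis x. Can be gripped across its 40 mm width at its middle.
- sanding_block: Brown sanding block, 64 x 112 x 28 mm (its x, y, z), lying flat. Origin: centre of its underside; z up, long axis y. Can be gripped across its 64 mm width.
Not all that is in view belongs to the job. Several things look just like the drip_dish: the one meant starts farthest to the robot's left.

How it is judged:
By the outcome, as a careful person would: the job done as asked, in the order asked, and still so for the second after the job is handed in, with the robot touching nothing.
It also fails if it takes over 120 s, if anything falls off the work surface, if the arm or the gripper's body presses on something with over 40 N, if the wrist force passes 120 N, or if a joint passes its speed limit or range.

## Working session

There is one attempt and no reset: what is moved stays moved. The work goes in short steps, each a Python script; the robot and the scene stay as the last script left them, time stands still between calls to the robot, and variables do not carry over. Pictures are saved under pics/ and viewed, at most 14 in all, crops included, and the job is handed in when it is done.

```bash
ls; mkdir -p pics
cat > h.py <<'E'
import numpy as np, cv2
from rig import robot
def K(n):
    c=robot.camera_info(n); f=210/np.tan(np.radians(c["vfov"])/2); return c,f
def cam_pose(n):
    c,f=K(n)
    if n=="wrist":
        T=np.eye(4);T[:3,:3]=robot.read_tcp_rot();T[:3,3]=robot.read_position()
        return T@np.array(c["T_tool_cam"])
    return np.linalg.inv(np.array(c["view"]))
def slopes(n,uv):
    c,f=K(n); d=(np.atleast_2d(uv).astype(float)-[c["cx"],c["cy"]])/f; s=d.copy()
    for _ in range(20): s=d/(1+c["k1"]*(s**2).sum(1,keepdims=True))
    return s
def on_plane(n,uv,z,T=None):
    T=cam_pose(n) if T is None else T
    s=slopes(n,uv); r=np.c_[s,np.ones(len(s))]@T[:3,:3].T
    return T[:3,3]+r*((z-T[2,3])/r[:,2:])
def cloud(n,depth,T=None):
    T=cam_pose(n) if T is None else T
    v,u=np.mgrid[:420,:560]; s=slopes(n,np.c_[u.ravel(),v.ravel()])
    P=np.c_[s,np.ones(len(s))]*depth.reshape(-1,1)
    return (P@T[:3,:3].T+T[:3,3]).reshape(420,560,3)
def down(yaw): # tool pointing down, tool y at world yaw (deg)+90 -> x axis at yaw
    a=np.radians(yaw); x=np.array([np.cos(a),np.sin(a),0]); z=np.array([0,0,-1.]); return np.c_[x,np.cross(z,x),z]
def save(name,img): cv2.imwrite("pics/"+name,img[:,:,::-1])
E
python3 - <<'E'
from h import *
for n in("scene","top"):
    p,d=robot.grab_frame(n); save(n+".png",p); np.savez(n,p=p,d=d,T=cam_pose(n))
    c=robot.camera_info(n); print(n,{k:c[k] for k in c if k!="view"},cam_pose(n)[:3].round(3).tolist(), (d==0).mean())
print(np.array(robot.camera_info("wrist")["T_tool_cam"]).round(3), robot.read_tcp_rot().round(3))
E
```

```text
pics
scene {'vfov': 47.06841519470092, 'cx': 282.0990454936474, 'cy': 212.75414469535187, 'k1': -0.11808930648501524} [[-0.349, 0.696, -0.628, 1.218], [0.937, 0.257, -0.236, 0.256], [-0.002, -0.671, -0.742, 0.868]] 0.004034863945578232
top {'vfov': 48.197695449922875, 'cx': 279.45370507927936, 'cy': 207.92348306479806, 'k1': -0.056778295944437875} [[-0.02, -0.999, 0.047, 0.468], [-1.0, 0.02, -0.003, 0.017], [0.002, -0.047, -0.999, 1.245]] 0.003907312925170068
[[-0.001 -0.964 -0.267  0.072]
 [ 1.    -0.001 -0.    -0.   ]
 [-0.    -0.267  0.964 -0.157]
 [ 0.     0.     0.     1.   ]] [[ 0.962 -0.272 -0.   ]
 [-0.272 -0.962 -0.001]
 [ 0.     0.001 -1.   ]]
```

View pics/scene.png

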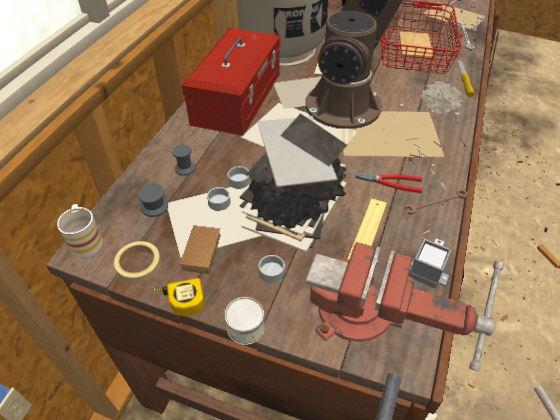

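View pics/top.png

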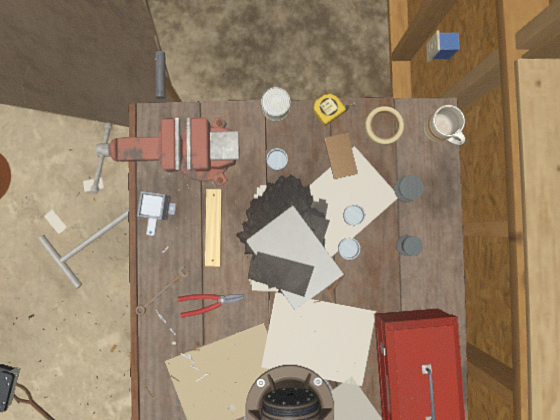

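The scene shows dish candidates at about (271,267), (219,198) and (238,176). The same three are in the top view at (277,159), (353,215) and (348,249). The paint can at top (276,102) and the mug at (446,124) are not dishes. World +y is image-left in the top view, so the one meant is (277,159).

In the top view:
- **Magazine:** (153,207), tongue pointing down the image (-x).
- **Batten:** (213,228).
- **Sanding block:** (341,156).
- **Stands:** (409,188), the wider and so the lower, and (410,245).

Run:
```python
from h import *
C={}
for n in("top","scene"):
    D=np.load(n+".npz"); C[n]=(cloud(n,D["d"],D["T"]),D["p"],D["d"])
P,p,d=C["top"]
a=P[250:290,215:240]; print("bench z",np.median(P[255:275,140:190,2]),np.median(P[170:180,250:262,2]))
R=dict(dish=(277,159,18,.012,.04),d2=(353,215,16,.012,.04),d3=(348,249,16,.012,.04),sA=(409,188,20,.03,.09),sB=(410,245,20,.03,.09),batten=(213,228,48,.013,.035),block=(341,156,32,.018,.045),magtop=(153,207,25,.055,.08),tongue=(152,230,14,.022,.045),lug=(173,209,8,.002,.012))
for n in("top","scene"):
  Pn=C[n][0]; Tn=np.load(n+".npz")["T"]
  print(n)
  for k,(u,v,r,z0,z1) in R.items():
    zc=(z0+z1)/2
    c=on_plane("top",[[u,v]],zc,np.load("top.npz")["T"])[0]
    dist=np.hypot(Pn[...,0]-c[0],Pn[...,1]-c[1])
    m=(dist<r/375)&(Pn[...,2]>z0)&(Pn[...,2]<z1)&(C[n][2]>0)
    q=Pn[m]
    if len(q)<5: print(k,"none",c);continue
    zt=np.percentile(q[:,2],80); q=q[abs(q[:,2]-zt)<.006]
    rc=cv2.minAreaRect((q[:,:2]*1000).astype(np.float32))
    print(k,c[:2].round(3),"n",len(q),"z80",zt.round(4),[np.round(x,1) for x in rc], np.median(q,0).round(4))
top=p; 
crop=lambda im,x,y,w,h,s:cv2.resize(im[y:y+h,x:x+w],None,fx=s,fy=s,interpolation=cv2.INTER_CUBIC)
save("crop1.png",np.vstack([np.hstack([crop(C["scene"][1],215,240,100,60,4),crop(C["scene"][1],400,220,100,60,4)]),np.hstack([crop(p,235,130,100,80,4),crop(p,125,175,100,80,4)])]))
```

```text
bench z 0.0005700401370992703 0.0002886702867486157
top
dish [0.654 0.018] n 75 z80 0.0296 [array([656.6,  17.6]), array([52.4, 53.4]), np.float64(88.9)] [0.6595 0.0181 0.0284]
d2 [ 0.504 -0.177] n 81 z80 0.0291 [array([ 505.9, -180.2]), array([54.4, 54.7]), np.float64(21.1)] [ 0.5058 -0.1793  0.0275]
d3 [ 0.416 -0.162] n 72 z80 0.03 [array([ 418.7, -163.9]), array([52.6, 51.7]), np.float64(88.7)] [ 0.4199 -0.1656  0.0289]
sA [ 0.569 -0.317] n 450 z80 0.0524 [array([ 571.6, -323.9]), array([61.4, 61. ]), np.float64(38.2)] [ 0.5718 -0.324   0.0506]
sB [ 0.424 -0.314] n 302 z80 0.0662 [array([ 422.7, -319.5]), array([49.3, 47.9]), np.float64(88.4)] [ 0.4234 -0.3184  0.0644]
batten [0.478 0.188] n 1144 z80 0.0242 [array([490.8, 183.7]), array([120.5, 216.8]), np.float64(61.9)] [0.4803 0.1882 0.0226]
block [ 0.658 -0.149] n 968 z80 0.0301 [array([ 660.7, -149.9]), array([110.1,  65.1]), np.float64(12.1)] [ 0.661  -0.1499  0.0284]
magtop [0.533 0.333] n 459 z80 0.0673 [array([539.3, 338.3]), array([62.9, 64.1]), np.float64(81.0)] [0.5389 0.3367 0.0648]
tongue [0.475 0.345] n 114 z80 0.035
[... 768 characters left out ...]
 -317.8]), array([50.5, 46.7]), np.float64(16.3)] [ 0.4255 -0.3173  0.0621]
batten [0.478 0.188] n 954 z80 0.0231 [array([476.8, 144.6]), array([130.4, 202.9]), np.float64(87.3)] [0.4709 0.1858 0.0216]
block [ 0.658 -0.149] n 1172 z80 0.0283 [array([ 660.1, -149.4]), array([115. ,  66.5]), np.float64(11.5)] [ 0.6633 -0.1476  0.027 ]
magtop [0.533 0.333] n 612 z80 0.0658 [array([538.9, 339.4]), array([63.5, 68.4]), np.float64(81.1)] [0.5391 0.3384 0.0626]
tongue [0.475 0.345] n 37 z80 0.035 [array([471.4, 350.7]), array([19.3, 14.1]), np.float64(66.0)] [0.4719 0.3506 0.0328]
lug [0.53  0.295] n 10 z80 0.0057 [array([533.5, 303.9]), array([ 2.1, 28.1]), np.float64(86.1)] [0.5303 0.3041 0.004 ]
```

View pics/crop1.png

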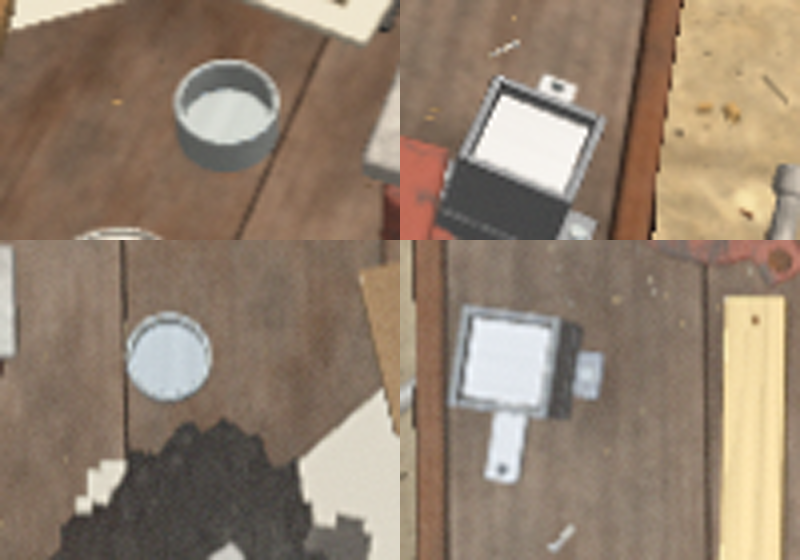

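The top-left crop confirms the dish meant, in the scene and top views. The right crops show the magazine with its tongue pointing to world -x. The heights and sizes match the descriptions. Next I take a wrist-camera tour to refine the positions and check reachability.

```bash
cat >> h.py <<'E'
def snap(name=None):
    T=cam_pose("wrist"); p,d=robot.grab_frame("wrist"); P=cloud("wrist",d,T)
    if name: save(name+".png",p); np.savez(name,p=p,d=d,P=P,T=T)
    return p,d,P
def rect(P,d,c,r,z0,z1):
    """min-area rect (mm) of the cloud points within r of c and between z0 and z1"""
    m=(np.hypot(P[...,0]-c[0],P[...,1]-c[1])<r)&(P[...,2]>z0)&(P[...,2]<z1)&(d>0)
    m=cv2.morphologyEx(m.astype(np.uint8),cv2.MORPH_OPEN,np.ones((3,3)))>0
    q=P[m]
    if len(q)<20: return None
    return len(q),np.median(q[:,2]).round(4),[np.round(x,1) for x in cv2.minAreaRect((q[:,:2]*1000).astype(np.float32))]
E
python3 - <<'E'
from h import *
tour=[("mag",(.50,.342),-9.5,.20),("batten",(.478,.188),0,.20),("dish",(.655,.019),0,.16),("block",(.66,-.149),12,.2),("stands",(.50,-.321),0,.22)]
for n,c,y,h in tour:
    robot.goto([*c,h],down(y)); p,d,P=snap("w_"+n)
    print(n,robot.read_t(),robot.read_qpos().round(0) if hasattr(robot.read_qpos(),'round') else robot.read_qpos())
    L={"mag":[("top",(.539,.338),.05,.06,.075),("tongue",(.475,.349),.05,.028,.04),("t2",(.475,.349),.03,.028,.04)],"batten":[("b",c,.12,.016,.028)],"dish":[("d",c,.04,.022,.034)],
       "block":[("b",c,.075,.022,.034)],"stands":[("low",(.572,-.324),.045,.044,.056),("tall",(.4235,-.3185),.04,.058,.07)]}[n]
    for a in L: print("  ",a[0],rect(P,d,*a[1:]))
for pos,y in [((.48,.349,.009),-9.5),((.57,-.27,.075),-90),((.57,-.27,.15),-90),((.498,-.321,.004),0),((.498,-.321,.07),0),((.655,.019,.004),0),((.66,-.149,.01),12),((.498,-.321,.095),0)]:
    print(pos,y,robot.ik(pos,down(y)),robot.ik(pos,down(y+180)) is not None)
E
```

```text
mag 1.775 [ 53.  15. -11.  -0. -64.  28.]
   top (4684, np.float64(0.062), [array([538.2, 340. ]), array([63.2, 63.5]), np.float64(80.6)])
   tongue (697, np.float64(0.0335), [array([481., 349.]), array([19.5, 36.7]), np.float64(80.1)])
   t2 (697, np.float64(0.0335), [array([481., 349.]), array([19.5, 36.7]), np.float64(80.1)])
batten 2.4917 [ 43.   6. -22.   0. -62.  47.]
   b (8090, np.float64(0.0215), [array([478.8, 143.6]), array([133. , 198.6]), np.float64(88.2)])
dish 3.5167 [ 19.  21.  -7.  -0. -62.  71.]
   d (714, np.float64(0.0272), [array([654.8,  19.6]), array([54.8, 55.1]), np.float64(88.7)])
block 4.2917 [  4.  22.  -1.  -0. -67.  98.]
   b (6743, np.float64(0.0273), [array([ 660.1, -148.2]), array([111.4,  64.2]), np.float64(11.8)])
stands 5.275 [-14.  13. -10.  -0. -66. 104.]
   low (3616, np.float64(0.0494), [array([ 571.5, -324.8]), array([63. , 63.1]), np.float64(89.0)])
   tall (1209, np.float64(0.0632), [array([ 431.1, -318.8]), array([32.6, 47.8]), np.float64(0.5)])
(0.48, 0.349, 0.009) -9.5 [ 5.48760205e+01  2.57808257e+01 -2.39010879e+01  2.54444375e-14
 -4.03180864e+01  2.56239795e+01] True
(0.57, -0.27, 0.075) -90 [ -7.64215869  23.90908006 -15.72714486   0.         -50.36377508
   7.64215869] True
(0.57, -0.27, 0.15) -90 [ -7.64215869  19.67438649 -11.10478299   0.         -59.22083053
   7.64215869] True
(0.498, -0.321, 0.004) 0 [-13.91701067  26.11140799 -24.24009489   0.         -39.64849712
 103.91701067] True
(0.498, -0.321, 0.07) 0 [-13.91701067  21.1856583  -21.062703     0.         -47.7516387
 103.91701067] True
(0.655, 0.019, 0.004) 0 [ 18.68129783  30.56115348 -15.67115261   0.         -43.76769392
  71.31870217] True
(0.66, -0.149, 0.01) 12 [  3.74584576  31.6853639  -12.425398     0.         -45.88923811
  98.25415424] True
(0.498, -0.321, 0.095) 0 [-13.91701067  19.52954304 -19.62895863   0.         -50.84149832
 103.91701067] True
```

Run:
```python
from h import *
robot.goto([.43,-.32,.22],down(0)); p,d,P=snap("w_tall")
print("tall",rect(P,d,(.4235,-.3185),.04,.058,.07),"low",rect(P,d,(.572,-.324),.045,.044,.056))
D=np.load("w_batten.npz"); hsv=cv2.cvtColor(D["p"],cv2.COLOR_RGB2HSV)
m=cv2.inRange(hsv,(15,50,120),(35,255,255))
print("batten",rect(D["P"],np.where(m>0,D["d"],0),(.478,.188),.12,.016,.028))
R=down(-9.6); x=R[:,0]; g=np.array([.5385,.3393,.009])-.060*x
robot.move_gripper(0.7)
robot.goto([*g[:2],.12],R); robot.servo_line(g,speed=.1)
robot.move_gripper(0.0); print("w",robot.read_grip_width()*88,robot.read_finger_force(),robot.read_force())
f=[]
robot.servo_line(g-.04*x,speed=.06); print(robot.read_force(),robot.read_grip_width()*88)
robot.servo_line(g-.085*x,speed=.08); print(robot.read_force(),robot.read_grip_width()*88)
robot.servo_line(g-.085*x+[0,0,.13]); 
p,d,P=snap("w_held"); print(robot.read_t(),robot.read_position())
p,_=robot.grab_frame("scene"); save("sc2.png",p)
save("sc2c.png",np.hstack([cv2.resize(cv2.imread("pics/w_held.png")[...,::-1],(400,300)),cv2.resize(p[170:320,340:540],(400,300))]))
```

```text
tall (1987, np.float64(0.0635), [array([ 421.6, -318.9]), array([48.9, 48.9]), np.float64(0.1)]) low (4157, np.float64(0.0493), [array([ 570.7, -323.8]), array([62.1, 62.7]), np.float64(1.2)])
batten (7312, np.float64(0.0214), [array([480.3, 190.1]), array([ 40.1, 198.6]), np.float64(88.2)])
w 19.725794581829145 29.98180478811264 [-1.01884877  0.02138081 -0.06227192]
[-3.88264619  1.22008285  1.63488979] 19.736773546527726
[ 0.56745177  0.0713163  -1.38597277] 19.605674381223416
13.3917 [0.39515548 0.36280414 0.1378381 ]
```

View pics/sc2c.png

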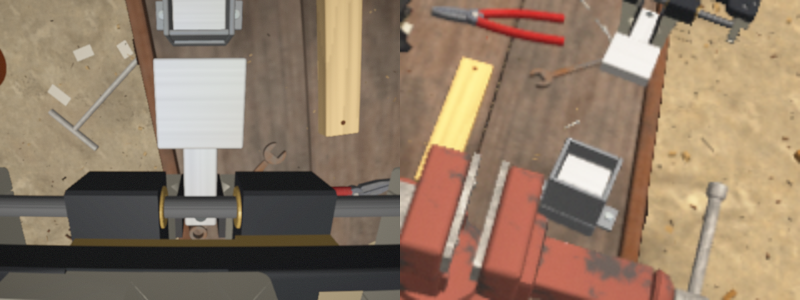

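The left picture shows the plate held level by its tongue, with the square centred at about (200,103) in the crop. The right one shows the magazine with the other plates dropped inside. Next I measure the plate in the tool frame and place it.

```bash
cat >> h.py <<'E'
MID=np.array([.4968,-.3215]); YAW=-2.1
LINE=np.array([np.cos(np.radians(YAW)),np.sin(np.radians(YAW))]); LOW=MID+.075*LINE; TALL=MID-.075*LINE
def lower(zmax_down,pos,force=4,step=.0007):
    """creep down until contact (force up) or the limit height"""
    pos=np.array(pos,float); f0=np.array(robot.read_force())[2]
    while pos[2]>zmax_down:
        pos[2]-=step; robot.servo_line(pos,speed=.02)
        f=np.array(robot.read_force())[2]-f0
        if f>force: break
    return pos,f
E
python3 - <<'E'
from h import *
t=np.array(robot.read_position());R=np.array(robot.read_tcp_rot())
D=np.load("w_held.npz"); Q=(D["P"]-t)@R   # tool frame
m=(D["d"]>0)&(abs(Q[...,2]+.025)<.008)&(Q[...,0]>.025)&(Q[...,0]<.1)&(abs(Q[...,1])<.04)
q=Q[m]; q=q[q[:,0]>.04]; A=np.c_[q[:,:2],np.ones(len(q))]; c=np.linalg.lstsq(A,q[:,2],rcond=None)[0]
print("plane tilt deg",np.degrees(c[:2]),"z mean",q[:,2].mean())
m2=(D["d"]>0)&(abs(Q[...,2]+.025)<.008)&(Q[...,0]>.032)&(Q[...,0]<.1)&(abs(Q[...,1])<.04)
rc=cv2.minAreaRect((Q[m2][:,:2]*1000).astype(np.float32)); print(rc)
E
```

```text
plane tilt deg [0.34901673 0.0147163 ] z mean -0.02444342213826163
((58.47369384765625, -0.5266399383544922), (52.9342155456543, 50.607234954833984), 0.014724948443472385)
```

Run:
```python
from h import *
R=down(YAW-90); g=np.r_[LOW,0]-.0599*R[:,0]
robot.goto([g[0],g[1],.16],R); robot.servo_line([g[0],g[1],.044])
print(lower(.0375,[g[0],g[1],.044]),robot.read_force())
robot.move_gripper(0.6); robot.servo_line([g[0],g[1],.12])
robot.goto([*(MID+[-.02,0]),.25],down(0)); p,d,P=snap("w_pl"); print(robot.read_t())
m=(P[...,1]<g[1]-.008*0-.035)  # drop most of tongue
print("plate",rect(P,np.where(P[...,1]<LOW[1]+.0245,d,0),LOW,.045,.058,.07),"LOW",LOW,"tall",rect(P,d,TALL,.04,.058,.07),TALL)
```

```text
(array([ 0.57394459, -0.26438851,  0.0384    ]), np.float64(5.0140774085160995)) [-1.25195692  0.76964266  4.51655058]
21.7333
plate (2731, np.float64(0.0633), [array([ 572.1, -324.7]), array([49.5, 50.7]), np.float64(88.1)]) LOW [ 0.57174963 -0.32424828] tall (1497, np.float64(0.0634), [array([ 422.1, -318.9]), array([47.7, 47.4]), np.float64(0.3)]) [ 0.42185037 -0.31875172]
```

View pics/w_pl.png

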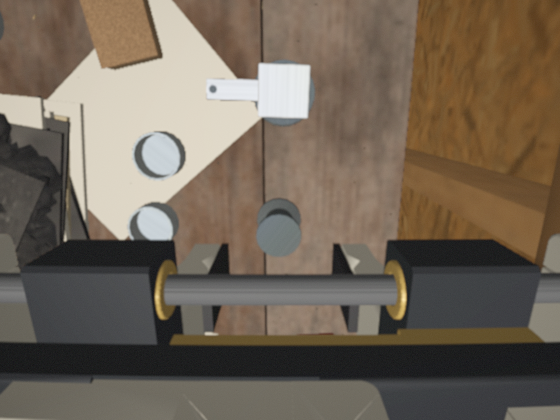

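The picture shows the plate flat on the low stand: square centred at about (284,92), tongue pointing left at (213,89). The tall stand's top is at about (279,232). The measured plate centre is within 1 mm. Next is the dish.

Run:
```python
from h import *
robot.move_gripper(1.0)
robot.goto([.655,.0193,.12],down(YAW)); robot.servo_line([.655,.0193,.005],speed=.12)
robot.move_gripper(0.0); print("w",robot.read_grip_width()*88,robot.read_force())
robot.servo_line([.655,.0193,.15]); print(robot.read_grip_width()*88)
p,d,P=snap(); t=np.array(robot.read_position()); print("held dish",rect(P,d,t,.045,.158,.185),t)
robot.goto([*MID,.15],down(YAW)); robot.servo_line([*MID,.009],speed=.12)
print(lower(.0035,[*MID,.009]))
robot.move_gripper(0.78); robot.servo_line([*MID,.13])
robot.goto([*(MID+[-.02,0]),.25],down(0)); p,d,P=snap("w_dish2"); print(robot.read_t())
print("dish",rect(P,d,MID,.04,.020,.034),MID)
robot.move_gripper(0.7)
robot.goto([.480,.190,.2],down(-1.8)); p,d,P=snap("w_bat2")
m=cv2.inRange(cv2.cvtColor(p,cv2.COLOR_RGB2HSV),(15,50,120),(35,255,255))
print("batten",rect(P,np.where(m>0,d,0),(.479,.189),.12,.016,.028))
save("c3.png",np.hstack([cv2.imread("pics/w_dish2.png")[:300,100:500,::-1],p[:300,100:500]]))
```

```text
w 54.385417903254265 [-2.96768837 -5.98572669  4.07451737]
54.40070251130105
held dish (5793, np.float64(0.1702), [array([662.6,  21.3]), array([67.6, 63.4]), np.float64(48.4)]) [0.65426575 0.01920343 0.14857665]
(array([ 0.4968, -0.3215,  0.0041]), np.float64(8.573827761654965))
33.5333
dish (342, np.float64(0.0271), [array([ 498. , -321.2]), array([54.7, 53.9]), np.float64(1.3)]) [ 0.4968 -0.3215]
batten (7225, np.float64(0.0214), [array([481.2, 190.1]), array([ 40.1, 195.7]), np.float64(88.2)])
```

View pics/c3.png

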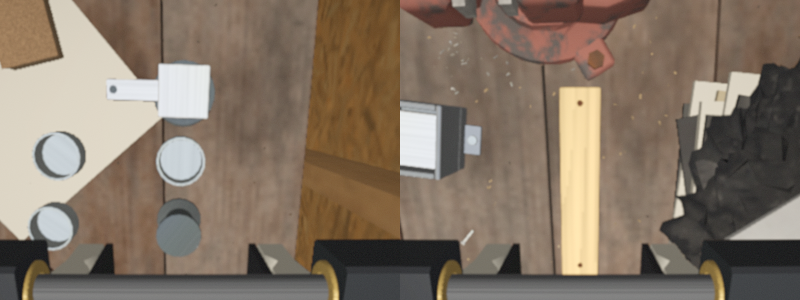

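The left half shows the dish between the stands, at about (181,160), and the plate undisturbed at (184,90). The right half shows the batten at about (580,180), clear of the magazine and the pile. Next is the batten.

Run:
```python
from h import *
D=np.load("top.npz"); m=cv2.inRange(cv2.cvtColor(D["p"],cv2.COLOR_RGB2HSV),(15,50,120),(35,255,255)); 
print("top",rect(cloud("top",D["d"],D["T"]),np.where(m>0,D["d"],0),(.479,.189),.12,.012,.034))
b=np.array([.4803,.1900])
robot.goto([*b,.10],down(-1.8)); robot.servo_line([*b,.004],speed=.1)
robot.move_gripper(0.0); print("w",robot.read_grip_width()*88,robot.read_force())
robot.servo_line([*b,.20]); print(robot.read_grip_width()*88)
robot.goto([*MID,.20],down(YAW)); robot.servo_line([*MID,.074],speed=.12)
print(lower(.0665,[*MID,.074]),robot.read_t())
p,d=robot.grab_frame("top"); P=cloud("top",d); m=cv2.inRange(cv2.cvtColor(p,cv2.COLOR_RGB2HSV),(15,50,120),(35,255,255))
print("top",rect(P,np.where(m>0,d,0),MID,.12,.07,.11))
p,_=robot.grab_frame("scene"); save("sc4.png",cv2.resize(p[120:270,80:280],None,fx=3,fy=3))
```

```text
top (1207, np.float64(0.0225), [array([480.6, 188.8]), array([ 40.9, 199.2]), np.float64(88.1)])
w 40.12333782533583 [-1.01268879 -0.15920328  3.47980479]
40.083807460108915
(array([ 0.4968, -0.3215,  0.0677]), np.float64(6.926516578706935)) 44.7167
top (422, np.float64(0.086), [array([ 428.2, -317.9]), array([39.3, 62.1]), np.float64(87.7)])
```

View pics/sc4.png

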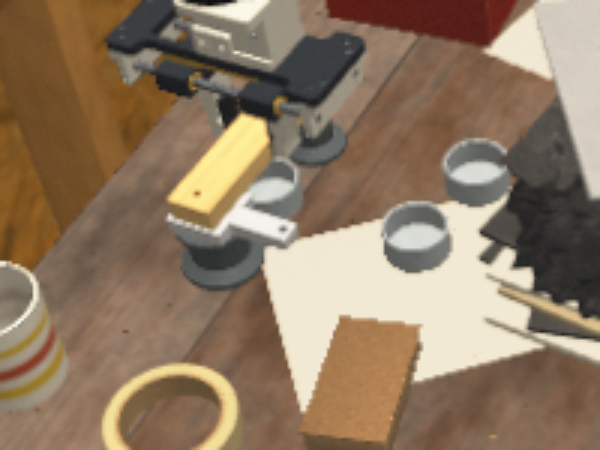

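The batten, at about (220,170), rests on the plate with the dish under it. I'll release it, verify it, then re-measure the block.

Run:
```python
from h import *
def meas(tag,c):
    p,d=robot.grab_frame("top"); P=cloud("top",d); m=cv2.inRange(cv2.cvtColor(p,cv2.COLOR_RGB2HSV),(15,50,120),(35,255,255))
    print(tag,rect(P,np.where(m>0,d,0),MID,.12,.07,.105))
robot.move_gripper(0.65); robot.servo_line([*MID,.2],speed=.1)
robot.goto([.45,-.32,.29],down(YAW)); p,d,P=snap("w_b3")
m=cv2.inRange(cv2.cvtColor(p,cv2.COLOR_RGB2HSV),(15,50,120),(35,255,255))
print("wrist",rect(P,np.where(m>0,d,0),MID,.12,.075,.1))
q=P[(m>0)&(d>0)&(abs(P[...,2]-.086)<.01)]; c=np.linalg.lstsq(np.c_[q[:,:2],np.ones(len(q))],q[:,2],rcond=None)[0]; print("tilt",np.degrees(c[:2]))
robot.move_gripper(1.0)
robot.goto([.66,-.149,.2],down(11.8)); p,d,P=snap(); meas("top",MID)
print("block",rect(P,d,(.66,-.149),.075,.022,.034),robot.read_t())
```

```text
wrist (6937, np.float64(0.0854), [array([ 495.5, -321.4]), array([ 40.1, 199.1]), np.float64(87.9)])
tilt [-0.09010179 -0.19482318]
top (1342, np.float64(0.0862), [array([ 495.6, -320.6]), array([ 41.3, 197.3]), np.float64(87.5)])
block (6747, np.float64(0.0273), [array([ 659.6, -148.3]), array([111.4,  64.3]), np.float64(11.9)]) 49.3333
```

Run:
```python
from h import *
b=np.array([.6598,-.1485]); C=np.array([.4963,-.3215])
robot.goto([*b,.10],down(11.9)); robot.servo_line([*b,.004],speed=.1)
robot.move_gripper(0.0); print("w",robot.read_grip_width()*88,robot.read_force())
robot.servo_line([*b,.22]); print(robot.read_grip_width()*88)
robot.goto([*C,.22],down(YAW)); robot.servo_line([*C,.096],speed=.12)
print(lower(.088,[*C,.096],force=3))
robot.move_gripper(1.0); robot.servo_line([*C,.24],speed=.1)
robot.goto([.42,-.32,.33],down(YAW)); p,d,P=snap("w_fin")
print("block",rect(P,d,C,.075,.105,.125))
q=P[(d>0)&(abs(P[...,2]-.114)<.008)&(np.hypot(P[...,0]-C[0],P[...,1]-C[1])<.06)]; c=np.linalg.lstsq(np.c_[q[:,:2],np.ones(len(q))],q[:,2],rcond=None)[0]; print("tilt",np.degrees(c[:2]))
robot.goto([.45,.1,.35],down(0))
p,d=robot.grab_frame("top"); P=cloud("top",d); print("top",rect(P,d,C,.075,.105,.125)); 
m=cv2.inRange(cv2.cvtColor(p,cv2.COLOR_RGB2HSV),(15,50,120),(35,255,255)); print("batten",rect(P,np.where(m>0,d,0),C,.12,.07,.1))
s,_=robot.grab_frame("scene"); save("fin.png",np.hstack([cv2.resize(p[150:300,330:470],(400,428)),cv2.resize(s[120:270,80:220],(400,428))])); print(robot.read_t())
```

```text
w 64.30707747812794 [ 0.04738798 -0.44594028  2.81845703]
64.23825430198568
(array([ 0.4963, -0.3215,  0.0897]), np.float64(6.23393368576162))
block (6309, np.float64(0.1132), [array([ 495.9, -321.5]), array([ 64.3, 111.5]), np.float64(87.9)])
tilt [-0.15000497 -0.03698856]
top (1241, np.float64(0.1141), [array([ 498.1, -322.5]), array([ 65.4, 112.1]), np.float64(88.2)])
batten (555, np.float64(0.0862), [array([ 495.8, -320.5]), array([ 40.2, 197.3]), np.float64(87.8)])
61.9583
```

View pics/fin.png

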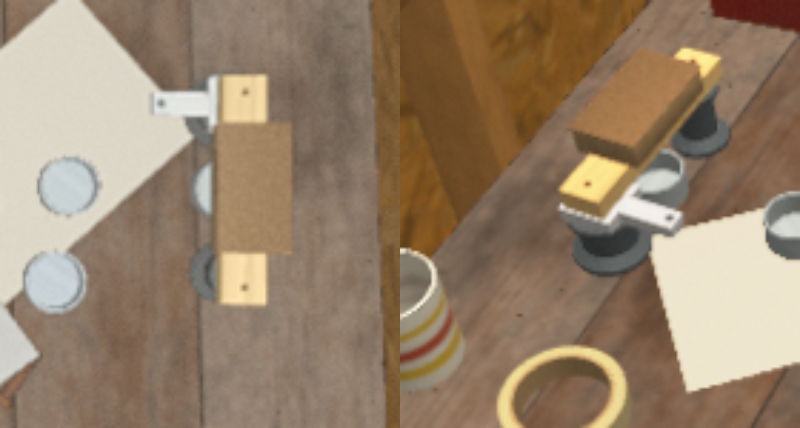

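The top crop shows the block at (253,188), centred on the batten at (243,188) once parallax is allowed for. The scene crop shows the block flat on the level batten, the dish beneath it and the plate on the low stand.

```bash
python3 -c "
from rig import robot
print(robot.job_done())"
```

```text
the job is handed in; nothing more can be done
None
```

The job is handed in at about 62 s: plate on the low stand, dish and batten in place, sanding block on top, each within about 1.5 mm of target by wrist camera; no verdict was returned.

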